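# Balance a worn mower blade on the domed balancing stand

## Task

Check the balance of the worn mower blade: take it out of the wooden rack, lay it flat on the counter and let go of it, then take it by its long edges and set it flat on top of the rubber dome of the balancing stand, so that it rests there on its own, level and still. One end of the blade is heavier, so its balance point is not at its middle hole and must be found by feel; leave the carburettor, the pulley and the spark plug where they are.

Things in the scene. Friction and masses are not known exactly. Their poses are not given: they have to be found in the camera images.
- blade: flat dark steel mower blade, 240 x 56 x 8 mm, 0.33 to 0.53 kg; origin at its middle (a 12 mm hole), x lengthwise, y across, z through the thickness (faces alike). The last 50 mm at -x are worn to 44 mm width (y -28 to +16). Starts on its -y edge in the rack. Balance point on the long centre line, 12 to 43 mm from the hole towards the +x end, different every time
- rack: wooden rack, fixed: board 230 x 80 x 10 mm with two pairs of uprights, 30 mm long in x, tops 40 mm above the counter, centred at x = +-75 mm; each pair leaves an 11 mm slot at y = 0 where the blade stands on edge, its top edge 66 mm above the counter. The 120 mm between the uprights are free for fingers. Origin on the counter under the centre, x along the slots
- stand: balancing stand bolted to the counter: a round grey foot 128 mm across, 12 mm thick, carrying a black rubber dome 100 mm across whose top is a half ball of 50 mm radius, 90 mm high over all. Origin on the counter on its axis, z up
- stand_top (a point): highest point of the rubber dome, 90 mm above the counter
- carburettor: small cast carburettor, 69 x 78 x 74 mm, bystander; origin under its centre
- pulley: black V-belt pulley lying on its hub, 86 x 86 x 32 mm, bystander; origin under its centre
- spark_plug_a: spark plug lying on its side, 80 x 24 x 21 mm, bystander; origin under its centre

How it is judged:
On the way:
1. the blade lies flat on the counter, out of the rack, and is let go (height (world z) of blade below 0.01 m and angle between the z axis of blade and the z axis of stand, either way round below 0.1 rad and contact force between blade and the arm below 0.1 N and contact force between blade and the fingers below 0.1 N), for 0.2 s.
At the end, for the whole second after the job is handed in: The blade rests by itself on top of the dome, either face up, within 0.10 rad (6 degrees) of level, its hole less than 60 mm sideways from the dome's top, and still (under 0.03 m/s and 0.15 rad/s) (angle between the z axis of blade and the z axis of stand, either way round below 0.1 rad and z of blade in the frame of stand_top above -0.006 m and horizontal distance between blade and stand_top below 0.06 m and contact force between blade and stand above 1 N and linear speed of blade below 0.03 m/s and angular speed of blade below 0.15 rad/s); the robot touches nothing.
It fails at once if the carburettor is moved more than 3 cm (distance of carburettor from where it was at the start of the episode above 0.03 m).
It fails at once if the pulley is moved more than 3 cm (distance of pulley from where it was at the start of the episode above 0.03 m).
It fails at once if the spark plug is moved more than 3 cm (distance of spark_plug_a from where it was at the start of the episode above 0.03 m).
It also fails if it takes over 72 s, if anything falls off the work surface, if the arm or the gripper's body presses on something with over 40 N, if the wrist force passes 120 N, or if a joint passes its speed limit or range.

## Robot

A 6-joint arm with a two-finger parallel gripper is mounted at the origin on a cart in front of the work surface, level with it; the furniture and walls round the work are solid. World frame = base frame: x ahead of the robot, y to its left, z up, the work surface at z = 0. Lengths are in m, angles in rad, forces in N, time in s.
With the tool pointing down it reaches from about 0.35 to 0.85 m from the base axis. Payload 8.1 kg.
Tool frame: the origin (TCP) lies midway between the tips of the shut fingers; the grasp point (between the pads) lies 19 mm behind it (r.tcp_to_grasp is the distance from the TCP to the grasp point, in m); z points along the fingers, y is the line along which they close (so a half turn about z gives the same grasp; the last joint's range is limited). The gripper opens to 85 mm and grips with 20 to 120 N. Pads are 22 mm wide; open, the fingers measure 114 mm over their backs; the gripper's body (76 mm by 85 mm) begins 54 mm behind the grasp point. The pads swing forward as they close: fully open they stand 13 mm farther back than shut.
Start: joints at [-1.401, 0.13, 1.488, -0, 1.523, -0.085], TCP at [0.151, -0.581, 0.231] pointing down, gripper open.
Joint ranges: [-2.96, 2.96], [-0.89, 2.26], [0.02, 2.5], [-1.34, 4.48], [0, 2.73], [-2.66, 2.66]. Speed limits (rad/s): [2.39, 2.39, 2.79, 3.14, 3.14, 3.14].

## Interface

Orientations are given as a unit quaternion [x, y, z, w].
In Python, from station import r gives the robot as it stands. The module is installed in compiled form; this text tells all that it offers.
- The arm moves only by the tool apply_moves, never from a script. Its argument "series" is a list of rows, each a list of 5 numbers: the closure, from 0 (fully open) to 1 (shut), then the shift along the world's x, y, z in mm, then the turn about the world's z in degrees. A call has 1 to 12 rows; each row shifts and turns the commanded pose from where the row before left it; what a row does not reach is not made up. A row lasts 1/8 s, in which the tool goes at most 62.5 mm and 10.7 degrees, less where a joint would pass 70% of its speed; a pose out of reach is approached as far as the arm can. A call with a gripper value outside its range is refused whole. The fingers move at their own pace and stop on an object; the grip force is fixed at half the most. Time passes only in rows, so rows that do not move let the fingers close. It gives the time, the measured TCP pose, the force, the opening and the grip force at its end, in the units of the state.
- r.get_obs(): the state, without advancing time (a new reading comes with each control period).
- r.get_image(name): name is "side" or "top" or "wrist"; returns the picture (420x560x3 uint8, red, green, blue); there is no depth.
- r.camera_params(name): a dict with "mtx" (3x3 intrinsics, pixels), "position" and "attitude" of the camera in the world; the wrist camera has in their place "tool_from_camera" (4x4, takes a point from camera to tool coordinates, whose origin is the TCP and whose axes are the flange's). Camera axes: x right, y down, z forward; pixel columns grow to the right and rows downward; lengths in m; the calibration is good to about 2 mm. A picture is of the moment at which its call begins: read the wrist's pose just before it. camera_params takes no time and is no camera call.
- r.finish_job(): hands the job in; it is judged then, once.
The state is a dict: "time_s": time; "joint_pos": joint angles; "qd": joint speeds; "tau": joint torques, N m; "ee_pos": TCP position; "tcp_rot": TCP orientation; "contact_force": force on the tool from outside, world axes, zero at the start; "ft_torque": the same for the moment, N m; "opening": finger opening in m; "grip_force": force on a finger pad.
Only numpy, scipy, OpenCV 4.12 (cv2) and the standard library are available. Lean on these libraries where they do the work, as an engineer would, in place of code of your own. Each camera call takes 0.05 s, during which the arm holds its last target. There are 200 camera calls.

## Working session

There is one attempt and no reset: what is moved stays moved. The work goes in short steps, Python scripts to look and compute and a tool call to move; the robot and the scene stay as the last step left them, time stands still between calls to the robot, and variables do not carry over. Pictures are saved under pics/ and viewed, at most 10 in all, crops included, and the job is handed in when it is done.

Besides the shell and the picture viewer there is one more tool, called after "Call:" by a JSON object that holds its "method" and its "body". apply_moves: Moves the arm, as the interface text tells. Its arguments: {"type":"object","properties":{"series":{"type":"array","items":{"type":"array","items":{"type":"number"}}}},"required":["series"]}

```bash
mkdir -p pics; cat > h.py <<'E'
import numpy as np, cv2
from scipy.spatial.transform import Rotation as R
from station import r
def cam(n):
    p=r.camera_params(n)
    if n=='wrist':
        o=r.get_obs(); T=np.eye(4); T[:3,:3]=R.from_quat(o['tcp_rot']).as_matrix(); T[:3,3]=o['ee_pos']
        T=T@np.array(p['tool_from_camera']); return np.array(p['mtx']),T[:3,:3],T[:3,3]
    a=np.array(p['attitude']); 
    return np.array(p['mtx']),(a if a.shape==(3,3) else R.from_quat(a).as_matrix()),np.array(p['position'])
def onplane(c,uv,z):
    K,Rm,t=c; uv=np.atleast_2d(uv).astype(float)
    d=(Rm@np.linalg.inv(K)@np.c_[uv,np.ones(len(uv))].T).T
    return t+d*((z-t[2])/d[:,2])[:,None]
def proj(c,P):
    K,Rm,t=c; q=(K@Rm.T@(np.atleast_2d(P)-t).T).T; return q[:,:2]/q[:,2:]
def save(n,f):
    im=r.get_image(n); cv2.imwrite('pics/'+f,im[:,:,::-1]); return im
E
python3 - <<'E'
from h import *
for n in('top','side'): save(n,n+'0.png'); print(r.camera_params(n))
print(r.camera_params('wrist')); print(r.get_obs(), r.tcp_to_grasp)
E
```

```text
{'mtx': array([[495.79909845,   0.        , 284.19894242],
       [  0.        , 495.79909845, 212.86860149],
       [  0.        ,   0.        ,   1.        ]]), 'position': array([0.3808298 , 0.10440921, 1.35075657]), 'attitude': array([ 0.711591  , -0.6993732 ,  0.04289069, -0.05172778])}
{'mtx': array([[418.90369164,   0.        , 283.11670585],
       [  0.        , 418.90369164, 215.12865145],
       [  0.        ,   0.        ,   1.        ]]), 'position': array([0.10754221, 0.79524782, 0.42927799]), 'attitude': array([-0.22757142,  0.80087571, -0.53556277,  0.14135719])}
{'mtx': array([[371.42506402,   0.        , 282.47172493],
       [  0.        , 371.42506402, 210.15735238],
       [  0.        ,   0.        ,   1.        ]]), 'tool_from_camera': array([[-3.26479194e-04, -9.52990167e-01, -3.03001049e-01,
         7.62655629e-02],
       [ 9.99999944e-01, -2.90149273e-04, -1.64916170e-04,
         3.44106336e-04],
       [ 6.92479542e-05, -3.03001086e-01,  9.52990208e-01,
        -1.43535840e-01],
       [ 0.00000000e+00,  0.00000000e+00,  0.00000000e+00,
         1.00000000e+00]])}
{'time_s': 0.1, 'joint_pos': array([-1.40138075e+00,  1.31115724e-01,  1.48916010e+00,  2.02444177e-05,
        1.52298699e+00, -8.53730026e-02]), 'qd': array([ 0.0012139 , -0.00217507, -0.00171851,  0.00070624,  0.00015131,
       -0.0023869 ]), 'tau': array([ 1.09931203e-03, -5.70950818e+01, -5.01943910e+01, -1.06724949e-04,
        8.04689247e-03,  2.20507661e-05]), 'ee_pos': array([ 0.1511867 , -0.58013754,  0.230337  ]), 'tcp_rot': array([ 9.91896033e-01,  1.27049452e-01, -2.49795128e-05, -8.34767813e-04]), 'contact_force': array([-0.14417677,  0.05317507, -0.29538978]), 'ft_torque': array([-0.01024416,  0.01455326,  0.01949725]), 'grip_force': 0.0, 'opening': 0.0855890874049902} 0.0187
```

View pics/top0.png

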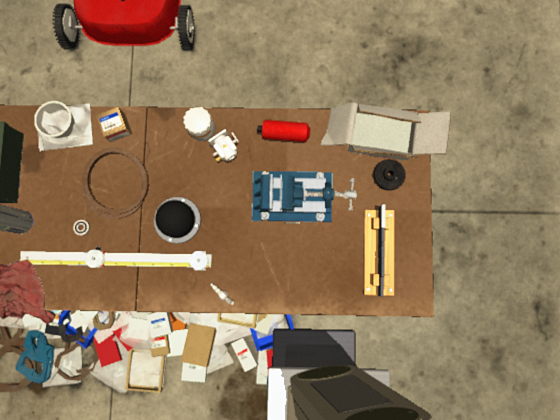

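View pics/side0.png

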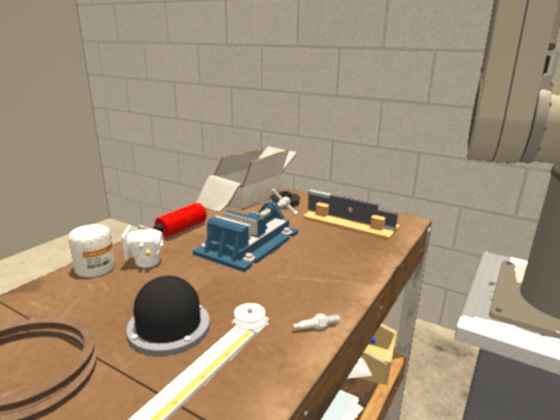

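```bash
python3 - <<'E'
from h import *
im=cv2.imread('pics/top0.png'); c=cam('top')
hsv=cv2.cvtColor(im,cv2.COLOR_BGR2HSV)
# rack
m=cv2.inRange(hsv,(12,110,150),(32,255,255)); m[:, :340]=0; m[:190]=0;m[310:]=0
n,l,st,_=cv2.connectedComponentsWithStats(cv2.morphologyEx(m,cv2.MORPH_CLOSE,np.ones((13,13))))
i=1+np.argmax(st[1:,4]); pts=np.argwhere(l==i)[:,::-1].astype(np.float32)
w=onplane(c,cv2.boxPoints(cv2.minAreaRect(pts)),0.01); print('rack',w.round(3),w.mean(0).round(4),[np.linalg.norm(w[k]-w[k-1]).round(3) for k in range(4)])
# foot: grey low saturation bright
sub=np.zeros(im.shape[:2],np.uint8); sub[185:255,140:212]=255
g=cv2.inRange(hsv,(0,0,95),(180,70,255))&sub
d=cv2.inRange(hsv,(0,0,0),(180,255,45))&sub
for nm,mm,z in(('foot',g,.012),('dome',d,.04)):
    cs,_=cv2.findContours(mm,cv2.RETR_EXTERNAL,cv2.CHAIN_APPROX_NONE); k=max(cs,key=cv2.contourArea)
    W=onplane(c,k[:,0],z)[:,:2]
    (cx,cy),rad=cv2.minEnclosingCircle(W.astype(np.float32)); 
    A=np.c_[W,np.ones(len(W))]; s=np.linalg.lstsq(A,(W**2).sum(1),rcond=None)[0]; cc=s[:2]/2
    print(nm,cx,cy,rad,cc,np.sqrt(s[2]+cc@cc))
# blade
b=cv2.inRange(hsv,(0,0,0),(180,255,90)); b[:,:370]=0;b[:,400:]=0;b[:195]=0;b[305:]=0
n,l,st,_=cv2.connectedComponentsWithStats(b);i=1+np.argmax(st[1:,4]); print(st[i])
pts=np.argwhere(l==i)[:,::-1].astype(np.float32)
print(onplane(c,cv2.boxPoints(cv2.minAreaRect(pts)),0.066).round(3))
t=cv2.resize(im[190:310,350:420],None,fx=4,fy=4,interpolation=cv2.INTER_CUBIC)
s=cv2.imread('pics/side0.png')[170:250,290:440]; s=cv2.resize(s,(450,240),interpolation=cv2.INTER_CUBIC)
o=np.zeros((480,730,3),np.uint8); o[:,:280]=t; o[:240,280:]=s
cv2.imwrite('pics/c1.png',o)
cs=cam('side'); print(c[2],proj(c,[[0.35,0,0]]))
E
```

```text
rack [[ 0.616 -0.033  0.01 ]
 [ 0.653 -0.245  0.01 ]
 [ 0.313 -0.291  0.01 ]
 [ 0.278 -0.087  0.01 ]] [ 0.4649 -0.164   0.01  ] [np.float64(0.342), np.float64(0.215), np.float64(0.342), np.float64(0.207)]
foot 0.5383424162864685 0.41514304280281067 0.06460291892290115 [0.53775899 0.4151691 ] 0.06276895272711248
dome 0.5359602570533752 0.4151429235935211 0.05226139351725578 [0.5370459  0.41461317] 0.04908265072680789
[375 206   8  90 290]
[[ 0.576 -0.115  0.066]
 [ 0.577 -0.13   0.066]
 [ 0.347 -0.136  0.066]
 [ 0.346 -0.121  0.066]]
[0.3808298  0.10440921 1.35075657] [[328.49986578 291.9935136 ]]
```

View pics/c1.png

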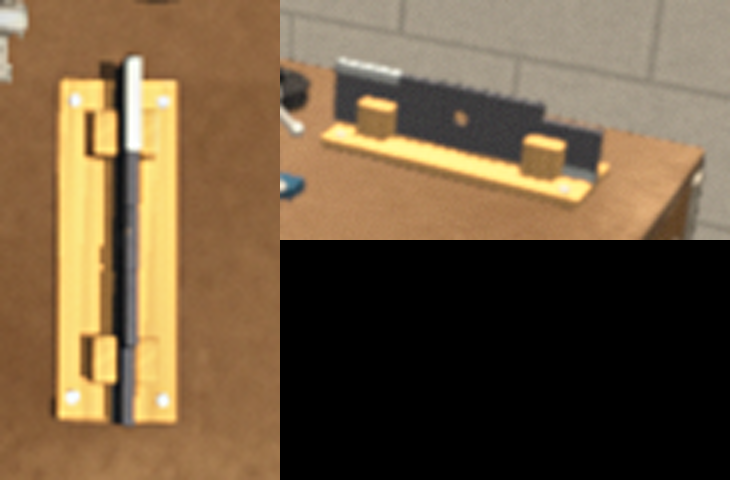

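```bash
python3 - <<'E'
from h import *
c=cam('top')
f=lambda p,z:onplane(c,np.array(p)/4+[350,190]-.4,z).round(4)
b=f([(134,57)],.066)[0];a=f([(127,424)],.054)[0];print('blade',a,b,np.linalg.norm((b-a)[:2]),(a+b)/2, np.degrees(np.arctan2(b[1]-a[1],b[0]-a[0])))
q=f([(60,79),(178,79),(178,421),(57,421)],.01);print(q,q.mean(0),np.linalg.norm(q-np.roll(q,1,0),axis=1))
print('step',f([(133,152)],.066), proj(c,[[.45,-.1,0]]))
o=r.get_obs();print(R.from_quat(o['tcp_rot']).as_matrix().round(3))
im=cv2.imread('pics/top0.png')
E
```

```text
blade [ 0.3446 -0.1319  0.054 ] [ 0.5818 -0.1361  0.066 ] 0.2372371808970929 [ 0.4632 -0.134   0.06  ] -1.0144061118611811
[[ 0.5746 -0.0962  0.01  ]
 [ 0.5759 -0.1764  0.01  ]
 [ 0.3459 -0.1738  0.01  ]
 [ 0.3444 -0.0934  0.01  ]] [ 0.4602  -0.13495  0.01   ] [0.23021703 0.08021054 0.2300147  0.08041399]
step [[ 0.5194 -0.135   0.066 ]] [[365.62566194 255.36669757]]
[[ 0.968  0.252 -0.   ]
 [ 0.252 -0.968  0.002]
 [ 0.    -0.002 -1.   ]]
```

Call:
{"method": "apply_moves", "body": {"series": [[0,28,37,0,-1.3],[0,28,37,0,-1.3],[0,28,37,0,-1.3],[0,28,37,0,-1.3],[0,28,37,0,-1.3],[0,28,37,0,-1.3],[0,28,37,0,-1.3],[0,28,37,0,-1.3],[0,28,37,0,-1.3],[0,28,37,0,-1.3],[0,28,37,0,-1.3],[0,28,37,0,-1.0]]}}

```text
time_s: 1.6
ee_pos: [0.4878, -0.1352, 0.231]
tcp_rot: [1.0, -0.006, -0.0, -0.0]
contact_force: [0.5, -0.5, -0.1]
opening: 0.0852
grip_force: 0.0
```

```bash
cat >> h.py <<'E'
def st():
    o=r.get_obs(); M=R.from_quat(o['tcp_rot']).as_matrix()
    print('t',round(o['time_s'],2),'pos',np.round(np.array(o['ee_pos'])*1000,1),'yawx',np.degrees(np.arctan2(M[1,0],M[0,0])).round(2),'q',np.round(o['joint_pos'],2),'F',np.round(o['contact_force'],2),'T',np.round(o['ft_torque'],3),'open',round(o['opening']*1000,1),'grip',round(o['grip_force'],1))
def feel(n=12):
    L=[]
    for _ in range(n):
        r.get_image('wrist'); o=r.get_obs(); L.append(np.r_[o['contact_force'],o['ft_torque']])
    L=np.array(L); print('FT mean',L.mean(0).round(4),'sd',L.std(0).round(4)); return L.mean(0)
E
python3 - <<'E'
from h import *
st(); feel(8); save('wrist','w1.png'); c=cam('top'); print(onplane(c,[[300,222],[300,316],[222,293],[210,262]],0.0).round(3)); st()
E
```

```text
t 1.6 pos [ 487.8 -135.2  231. ] yawx -0.74 q [-0.37 -0.12  1.74 -0.    1.52  1.21] F [ 0.48 -0.47 -0.1 ] T [-0.028 -0.077 -0.005] open 85.2 grip 0.0
FT mean [-0.0787  0.4759  0.0457  0.0039  0.0094  0.0055] sd [0.4674 1.4527 0.2871 0.0631 0.0339 0.0423]
[[0.538 0.079 0.   ]
 [0.285 0.076 0.   ]
 [0.342 0.287 0.   ]
 [0.425 0.322 0.   ]]
t 2.05 pos [ 486.7 -137.6  231.3] yawx -0.79 q [-0.38 -0.13  1.75 -0.    1.52  1.21] F [-0.51 -0.06  0.25] T [-0.023 -0.072 -0.025] open 85.7 grip 0.0
```

View pics/w1.png

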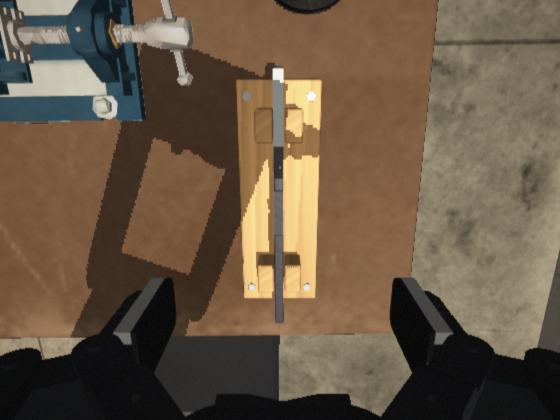

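```bash
python3 - <<'E'
from h import *
c=cam('wrist'); st()
a=onplane(c,[[279.5,320]],.054)[0];b=onplane(c,[[278,70]],.066)[0];print(a,b,np.linalg.norm(a-b),(a+b)/2)
print(onplane(c,[[237,80],[321,80],[315,297],[245,298]],.01).round(4))
E
```

```text
t 2.05 pos [ 486.7 -137.6  231.3] yawx -0.79 q [-0.38 -0.13  1.75 -0.    1.52  1.21] F [-0.51 -0.06  0.25] T [-0.023 -0.072 -0.025] open 85.7 grip 0.0
[ 0.34582092 -0.13329046  0.054     ] [ 0.57948698 -0.13607647  0.066     ] 0.23399057245218116 [ 0.46265395 -0.13468346  0.06      ]
[[ 0.5743 -0.0973  0.01  ]
 [ 0.5732 -0.1752  0.01  ]
 [ 0.3451 -0.1725  0.01  ]
 [ 0.345  -0.0945  0.01  ]]
```

Call:
{"method": "apply_moves", "body": {"series": [[0,1,1,-40,0],[0,0,0,-50,0],[0,0,0,-50,0],[0,0,0,-35,0],[0,0,0,-17,0],[0,0,0,0,0],[1,0,0,0,0],[1,0,0,0,0],[1,0,0,0,0],[1,0,0,0,0],[1,0,0,0,0],[1,0,0,0,0]]}}

```text
time_s: 3.55
ee_pos: [0.4886, -0.1356, 0.0397]
tcp_rot: [1.0, -0.006, 0.0, -0.0]
contact_force: [-1.5, 2.2, 5.2]
opening: 0.0066
grip_force: 59.4
```

```bash
python3 - <<'E'
from h import *
st()
E
```

```text
t 3.55 pos [ 488.6 -135.6   39.7] yawx -0.7 q [-0.37  0.07  1.93  0.    1.15  1.21] F [-1.54  2.19  5.21] T [0.315 0.162 0.019] open 6.6 grip 59.4
```

Gripped (opening ≈ 8 mm). Lift and feel.

Call:
{"method": "apply_moves", "body": {"series": [[1,0,0,10,0],[1,0,0,20,0],[1,0,0,30,0],[1,0,0,30,0],[1,0,0,20,0],[1,0,0,10,0],[1,0,0,0,0],[1,0,0,0,0],[1,0,0,0,0]]}}

```text
time_s: 4.68
ee_pos: [0.4875, -0.1354, 0.1581]
tcp_rot: [1.0, -0.006, -0.001, -0.0]
contact_force: [-0.1, -0.5, -3.2]
opening: 0.0068
grip_force: 58.5
```

```bash
python3 - <<'E'
from h import *
st(); f=feel(30); st(); print('m',-f[2]/9.81,'dx',f[4]/-f[2]*1000,'dy',-f[3]/-f[2]*1000)
save('wrist','w2.png')
E
```

```text
t 4.67 pos [ 487.5 -135.4  158.1] yawx -0.7 q [-0.37 -0.08  1.83 -0.    1.39  1.21] F [-0.14 -0.47 -3.19] T [-0.01  -0.037 -0.042] open 6.8 grip 58.5
FT mean [ 1.3690e-01 -8.1900e-02 -3.3819e+00  3.9000e-03 -1.9500e-02 -1.0000e-04] sd [0.4412 0.5336 0.5038 0.0289 0.0269 0.0339]
t 6.17 pos [ 488.3 -135.6  159.3] yawx -0.7 q [-0.37 -0.08  1.83 -0.    1.39  1.21] F [-0.19  0.27 -4.08] T [-0.017 -0.049 -0.004] open 6.6 grip 58.5
m 0.34473879851130745 dx -5.7612519498144374 dy -1.1651797515914348
```

View pics/w2.png

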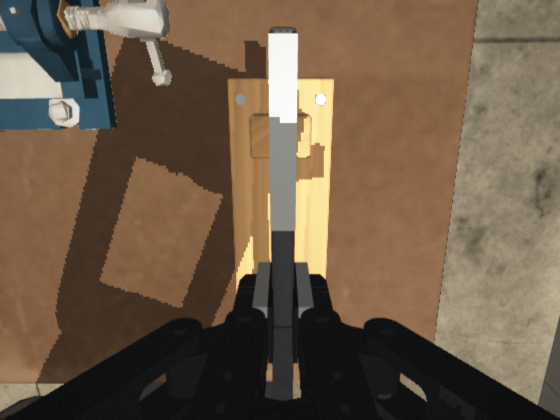

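Call:
{"method": "apply_moves", "body": {"series": [[1,-8,20,10,7.6],[1,-8,20,10,7.6],[1,-8,20,10,7.6],[1,-8,20,0,7.6],[1,-8,20,0,7.6],[1,-8,20,0,7.6],[1,-8,20,0,7.6],[1,-8,20,0,7.6],[1,-8,20,0,7.6],[1,-6,20,0,7.6],[1,-5,20,0,7.6],[1,-5,15,0,7.1]]}}

```text
time_s: 7.72
ee_pos: [0.4, 0.1001, 0.1894]
tcp_rot: [0.705, 0.709, 0.0, 0.0]
contact_force: [0.7, -0.4, -3.4]
opening: 0.0067
grip_force: 58.7
```

Call:
{"method": "apply_moves", "body": {"series": [[1,0,0,-40,0],[1,0,0,-50,0],[1,0,0,-40,0],[1,0,0,-15,0],[1,0,0,0,0],[1,0,0,0,0]]}}

```text
time_s: 8.48
ee_pos: [0.4019, 0.0995, 0.0462]
tcp_rot: [0.707, 0.707, 0.001, 0.001]
contact_force: [-0.2, -0.3, -3.7]
opening: 0.0066
grip_force: 58.9
```

```bash
python3 - <<'E'
from h import *
st(); f=feel(24); st(); print('m',-f[2]/9.81,'dy along',-f[3]/-f[2]*1000)
E
```

```text
t 8.47 pos [401.9  99.5  46.2] yawx 90.0 q [ 0.12 -0.21  2.18  0.    1.18  0.12] F [-0.24 -0.28 -3.75] T [ 0.009 -0.068  0.011] open 6.6 grip 58.9
FT mean [ 1.9600e-02  1.3530e-01 -3.4434e+00  2.1200e-02 -3.0000e-04 -3.2000e-03] sd [0.4293 0.4793 0.3739 0.0242 0.0262 0.0362]
t 9.68 pos [400.2  99.4  44.3] yawx 90.0 q [ 0.12 -0.21  2.18 -0.    1.18  0.12] F [-0.51  0.46 -3.12] T [ 0.029  0.015 -0.006] open 7.1 grip 58.9
m 0.3510067714765624 dy along -6.14995060848403
```

Call:
{"method": "apply_moves", "body": {"series": [[1,0,0,-8,0],[1,0,0,-5,0],[1,0,0,-1,0],[1,0,0,-1,0],[1,0,0,0,0],[1,0,0,0,0]]}}

```text
time_s: 10.42
ee_pos: [0.4004, 0.0994, 0.0297]
tcp_rot: [0.707, 0.707, 0.0, 0.0]
contact_force: [-4.6, -0.9, 5.1]
opening: 0.0066
grip_force: 60.4
```

```bash
python3 - <<'E'
from h import *
st(); feel(4)
E
```

```text
t 10.43 pos [400.4  99.4  29.7] yawx 90.0 q [ 0.12 -0.19  2.19 -0.    1.14  0.12] F [-4.55 -0.92  5.1 ] T [-0.105  0.867  0.008] open 6.6 grip 60.4
FT mean [-4.4305 -0.7174  5.5575 -0.1093  0.8194 -0.0276] sd [0.6751 0.6137 0.1672 0.0157 0.0317 0.0249]
```

Call:
{"method": "apply_moves", "body": {"series": [[0,0,0,0,0],[0,0,0,0,0],[0,0,0,0,0],[0,0,0,0,0],[0,10,0,0,0],[0,14,0,0,0],[0,10,0,0,0],[0,6,0,0,0],[0,6,0,0,0],[0,6,0,0,0]]}}

```text
time_s: 11.88
ee_pos: [0.4524, 0.0994, 0.0292]
tcp_rot: [0.707, 0.707, -0.0, -0.0]
contact_force: [0.1, 0.7, -0.5]
opening: 0.0852
grip_force: 0.0
```

```bash
python3 - <<'E'
from h import *
st();save('side','s2.png');save('wrist','w3.png');st()
s=np.hstack([cv2.imread('pics/s2.png')[150:420],cv2.imread('pics/w3.png')[150:420]])
cv2.imwrite('pics/c2.png',cv2.resize(s,(800,193*1)))
E
```

```text
t 11.88 pos [452.4  99.4  29.2] yawx 90.0 q [ 0.11 -0.04  2.05 -0.    1.13  0.11] F [ 0.14  0.67 -0.51] T [ 0.014 -0.029 -0.001] open 85.2 grip 0.0
t 11.97 pos [452.9  99.4  29.4] yawx 89.99 q [ 0.11 -0.04  2.05 -0.    1.13  0.11] F [-0.4  -0.15  0.34] T [ 0.003 -0.044 -0.002] open 85.7 grip 0.0
```

View pics/c2.png

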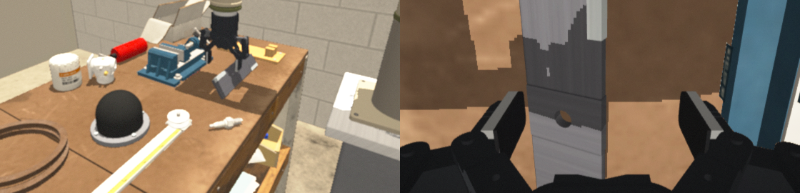

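The side view shows the blade mid-fall or leaning between the fingers; the wrist view shows it from above with the hole at (564,118). Raise and look again.

Call:
{"method": "apply_moves", "body": {"series": [[0,0,0,0,0],[0,0,0,0,0],[0,0,0,40,0],[0,0,-10,50,0],[0,0,-20,50,0],[0,0,-20,40,0],[0,0,-20,0,0],[0,0,0,0,0]]}}

```text
time_s: 12.98
ee_pos: [0.4524, 0.0285, 0.2098]
tcp_rot: [0.708, 0.706, 0.0, 0.0]
contact_force: [-0.2, 0.0, -0.4]
opening: 0.0855
grip_force: 0.0
```

```bash
python3 - <<'E'
from h import *
st();save('wrist','w4.png')
im=cv2.imread('pics/w4.png'); s=np.hstack([im,save('side','s3.png')[:,:,::-1]]); cv2.imwrite('pics/c3.png',cv2.resize(s,(800,300)))
E
```

```text
t 12.97 pos [452.4  28.5 209.8] yawx 89.89 q [-0.05 -0.27  1.91 -0.    1.5  -0.05] F [-0.24  0.01 -0.43] T [-0.02   0.026  0.013] open 85.5 grip 0.0
```

View pics/c3.png

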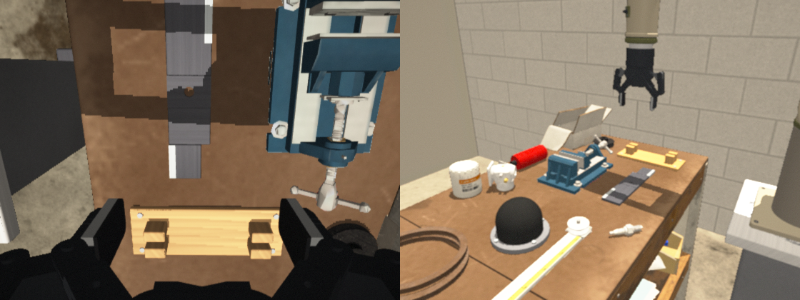

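```bash
cat > blade.py <<'E'
from h import *
def blade(im,c,z,box):
    x0,x1,y0,y1=box
    hsv=cv2.cvtColor(im,cv2.COLOR_BGR2HSV); m=cv2.inRange(hsv,(0,0,25),(180,60,255))
    k=np.zeros_like(m); k[y0:y1,x0:x1]=m[y0:y1,x0:x1]
    L=[];Rr=[]
    for v in range(y0,y1):
        u=np.flatnonzero(k[v])
        if len(u)>20: L.append((u.min()-.5,v));Rr.append((u.max()+.5,v))
    return onplane(c,L,z),onplane(c,Rr,z),k
E
python3 - <<'E'
from blade import *
im=cv2.imread('pics/w4.png');c=cam('wrist')
L,Rr,k=blade(im,c,.008,(215,320,40,195))
w=np.median(np.linalg.norm(L-Rr,axis=1));print('width',w)
a=np.polyfit(L[:,1],L[:,0],1);b=np.polyfit(Rr[:,1],Rr[:,0],1);print(a,b)
for y in(.08,.1,.12): print(y,np.polyval(a,y),np.polyval(b,y))
hsv=cv2.cvtColor(im,cv2.COLOR_BGR2HSV)
roi=hsv[110:145,250:282]; bm=(roi[:,:,1]>70).astype(np.uint8); n,l,s,ce=cv2.connectedComponentsWithStats(bm)
for i in range(1,n): print(s[i],ce[i]+[250,110],onplane(c,ce[i]+[250,110],.006))
# ends: worn end bottom, step
print('worn end',onplane(c,[[258,178/.714]],.008),'step',onplane(c,[[290,144/.714]],.008))
L=[tuple(x) for x in 0*L]
E
```

```text
width 0.055598052458896804
[0.00923023 0.40532977] [0.01186747 0.46072542]
0.08 0.4060681873133825 0.4616748191628703
0.1 0.4062527919125752 0.46191216862868006
0.12 0.4064373965117679 0.46214951809448984
[  8  12  14  13 145] [264.33103448 128.09655172] [[0.43381694 0.07533373 0.006     ]]
worn end [[ 0.42567339 -0.04401761  0.008     ]] step [[0.45760697 0.00585856 0.008     ]]
```

Call:
{"method": "apply_moves", "body": {"series": [[0.22,-9,32,0,-0.5],[0.22,-9,33,0,0],[0.22,0,0,-50,0],[0.22,0,0,-50,0],[0.22,0,0,-50,0],[0.22,0,0,-30,0],[0.22,0,0,-15,0],[0.22,0,0,0,0],[0.22,0,0,0,0]]}}

```text
time_s: 14.2
ee_pos: [0.4354, 0.0947, 0.0156]
tcp_rot: [0.71, 0.704, 0.001, 0.001]
contact_force: [-0.1, 0.6, -0.0]
opening: 0.0666
grip_force: 0.0
```

```bash
python3 - <<'E'
from h import *
st();feel(20);save('wrist','w5.png')
E
```

```text
t 14.2 pos [435.4  94.7  15.6] yawx 89.51 q [ 0.1  -0.06  2.1   0.    1.1   0.11] F [-0.1   0.59 -0.05] T [-0.035 -0.041  0.025] open 66.6 grip 0.0
FT mean [ 0.0027  0.057   0.1505 -0.0015 -0.0075  0.0046] sd [0.5571 0.4449 0.469  0.0218 0.0302 0.032 ]
```

View pics/w5.png

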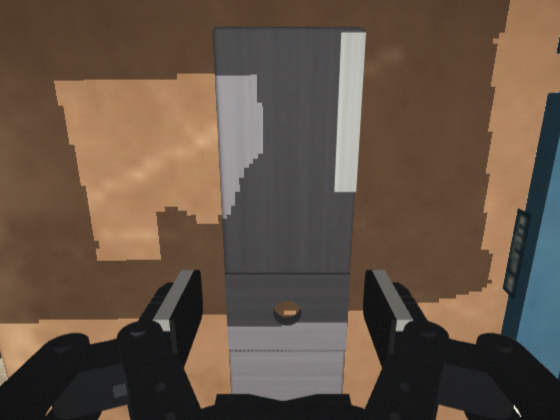

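Call:
{"method": "apply_moves", "body": {"series": [[0.22,-1,0,-8,0],[0.22,0,0,-6,0],[0.22,0,0,-2,0],[0.22,0,0,-2,0],[0.22,0,0,0,0],[0.22,0,0,0,0]]}}

```text
time_s: 16.0
ee_pos: [0.4334, 0.0944, -0.0036]
tcp_rot: [0.71, 0.704, 0.0, 0.0]
contact_force: [-0.1, 0.5, -0.6]
opening: 0.0665
grip_force: 0.0
```

Call:
{"method": "apply_moves", "body": {"series": [[0.22,0,0,-1,0],[0.22,0,0,-1,0],[0.22,0,0,0,0]]}}

```text
time_s: 16.38
ee_pos: [0.4332, 0.0944, -0.0058]
tcp_rot: [0.71, 0.704, -0.0, -0.0]
contact_force: [-0.3, -0.7, -0.4]
opening: 0.0671
grip_force: 0.0
```

```bash
python3 - <<'E'
from h import *
st();feel(4)
im=cv2.imread('pics/w5.png');T=cam('wrist')
print(onplane((T[0],T[1],T[2]+[0,0,.0205]),[[287,313],[290,30]],.008))
E
```

```text
t 16.38 pos [433.2  94.4  -5.8] yawx 89.5 q [ 0.1  -0.03  2.12  0.    1.05  0.11] F [-0.34 -0.7  -0.42] T [-0.053  0.006 -0.004] open 67.1 grip 0.0
FT mean [-0.2132 -0.1654  0.2796 -0.017   0.0171  0.0185] sd [0.7195 0.4795 0.4813 0.0406 0.0111 0.0239]
[[0.43415051 0.07316    0.008     ]
 [0.43590238 0.19291715 0.008     ]]
```

Call:
{"method": "apply_moves", "body": {"series": [[0.22,0,0,-1,0],[0.22,0,0,-1,0],[0.22,0,0,0,0]]}}

```text
time_s: 16.95
ee_pos: [0.4334, 0.0944, -0.0068]
tcp_rot: [0.71, 0.704, -0.0, -0.0]
contact_force: [-6.8, -1.1, 14.6]
opening: 0.0665
grip_force: 6.9
```

Call:
{"method": "apply_moves", "body": {"series": [[0.22,0,0,-1,0],[0.22,0,0,0,0]]}}

```text
time_s: 17.2
ee_pos: [0.4335, 0.0944, -0.0069]
tcp_rot: [0.71, 0.704, -0.0, -0.0]
contact_force: [-12.6, -1.7, 27.1]
opening: 0.0662
grip_force: 13.8
```

Call:
{"method": "apply_moves", "body": {"series": [[0.22,0,0,-1,0],[0.22,0,0,0,0]]}}

```text
time_s: 17.45
ee_pos: [0.4336, 0.0944, -0.0069]
tcp_rot: [0.71, 0.704, -0.0, -0.0]
contact_force: [-20.5, -2.8, 42.0]
opening: 0.0668
grip_force: 20.6
```

Call:
{"method": "apply_moves", "body": {"series": [[0.22,0,0,6,0],[0.22,0,0,0,0],[1,0,0,0,0],[1,0,0,0,0],[1,0,0,0,0],[1,0,0,0,0],[1,0,0,0,0]]}}

```text
time_s: 18.32
ee_pos: [0.4338, 0.0944, -0.0032]
tcp_rot: [0.71, 0.704, 0.0, 0.0]
contact_force: [-1.4, -0.6, 8.9]
opening: 0.0544
grip_force: 63.0
```

```bash
python3 - <<'E'
from h import *
st()
E
```

```text
t 18.32 pos [433.8  94.4  -3.2] yawx 89.5 q [ 0.1  -0.03  2.11 -0.    1.06  0.11] F [-1.44 -0.57  8.87] T [-0.084  0.319 -0.004] open 54.4 grip 63.0
```

Call:
{"method": "apply_moves", "body": {"series": [[1,0,0,5,0],[1,0,0,15,0],[1,0,0,30,0],[1,0,0,40,0],[1,0,0,40,0],[1,0,0,20,0],[1,0,0,0,0],[1,0,0,0,0]]}}

```text
time_s: 19.32
ee_pos: [0.4325, 0.0943, 0.1452]
tcp_rot: [0.71, 0.704, -0.001, -0.001]
contact_force: [0.0, -0.4, -5.1]
opening: 0.0543
grip_force: 64.4
```

```bash
python3 - <<'E'
from h import *
st(); f=feel(50); st(); print('m',-f[2]/9.81,'dx',f[4]/-f[2]*1000,'dy',-f[3]/-f[2]*1000)
save('wrist','w6.png');im=save('side','s6.png')[:,:,::-1]; s=np.hstack([cv2.imread('pics/w6.png'),im]); cv2.imwrite('pics/c6.png',cv2.resize(s,(800,300)))
E
```

```text
t 19.32 pos [432.5  94.3 145.2] yawx 89.5 q [ 0.1  -0.25  2.01  0.    1.38  0.11] F [ 0.   -0.37 -5.12] T [ 0.006  0.032 -0.042] open 54.3 grip 64.4
FT mean [-2.1400e-02  1.0000e-03 -3.5939e+00 -4.8000e-03  3.7000e-03 -1.9000e-03] sd [0.4651 0.5132 0.547  0.0283 0.0215 0.0315]
t 21.82 pos [433.3  94.4 146.3] yawx 89.5 q [ 0.1  -0.25  2.01 -0.    1.38  0.11] F [-0.22 -0.49 -3.39] T [-0.001  0.013  0.018] open 54.0 grip 64.5
m 0.3663469339749552 dx 1.0218698457969286 dy 1.3383955999204646
```

View pics/c6.png

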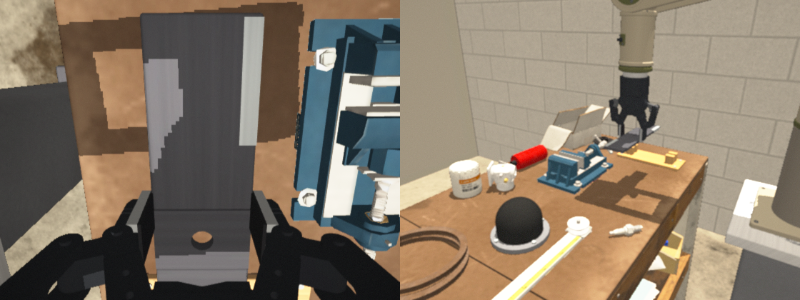

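Blade is gripped level; hole at about (202,238) in the wrist half. Cross-check the stand with the side view.

```bash
python3 - <<'E'
from h import *
im=cv2.imread('pics/side0.png');c=cam('side')
hsv=cv2.cvtColor(im,cv2.COLOR_BGR2HSV)
# dome silhouette: black mask; predicted silhouette width/top from the top-view estimate
d=cv2.inRange(hsv,(0,0,0),(180,255,40)); n,l,s,ce=cv2.connectedComponentsWithStats(d[270:345,125:210])
i=1+np.argmax(s[1:,4]); print(s[i]+[125,270,0,0,0])
B=(l==i)
rows=[(v+270,np.flatnonzero(B[v]).min()+124.5,np.flatnonzero(B[v]).max()+125.5) for v in range(B.shape[0]) if B[v].any()]
print(rows[0],rows[15],rows[25],rows[35])
# silhouette points of ball radius .05 centred at z=.04: ray distance to centre == .05
from scipy.optimize import least_squares
P=np.array([(a,v+.0) for v,a,b in rows[2:38]]+[(b,v+.0) for v,a,b in rows[2:38]])
K,Rm,t=c; D=(Rm@np.linalg.inv(K)@np.c_[P,np.ones(len(P))].T).T; D/=np.linalg.norm(D,axis=1)[:,None]
f=lambda p:np.linalg.norm(np.cross(np.r_[p,.04]-t,D),axis=1)-.05
q=least_squares(f,[.537,.415],loss='soft_l1',f_scale=.001);print(q.x,np.abs(q.fun).mean())
E
```

```text
[ 135  303   64   39 1374]
(303, np.float64(195.5), np.float64(197.5)) (318, np.float64(135.5), np.float64(198.5)) (328, np.float64(136.5), np.float64(194.5)) (338, np.float64(143.5), np.float64(178.5))
[0.5353346  0.42013192] 0.00196363656691162
```

```bash
python3 - <<'E'
from h import *
from scipy.optimize import least_squares
im=cv2.imread('pics/side0.png');c=cam('side');K,Rm,t=c
print([im[290,x].tolist() for x in range(130,210,6)])
for th in(50,60,70):
    m=(im.max(2)<th).astype(np.uint8); n,l,s,ce=cv2.connectedComponentsWithStats(m[265:345,125:215]); i=1+np.argmax(s[1:,4]); B=l==i
    rows=[(v+265,np.flatnonzero(B[v]).min()+124.5,np.flatnonzero(B[v]).max()+125.5) for v in range(80) if B[v].any()]
    rows=[x for x in rows if x[0]<318]
    P=np.array([(a,v) for v,a,b in rows[3:]]+[(b,v) for v,a,b in rows[3:]])
    D=(Rm@np.linalg.inv(K)@np.c_[P,np.ones(len(P))].T).T; D/=np.linalg.norm(D,axis=1)[:,None]
    f=lambda p:np.linalg.norm(np.cross(np.r_[p,.04]-t,D),axis=1)-.05
    q=least_squares(f,[.537,.415],loss='soft_l1',f_scale=.001);print(th,rows[0],rows[-1],q.x,np.abs(q.fun).mean())
E
```

```text
[[90, 134, 178], [88, 132, 177], [51, 55, 54], [54, 59, 62], [52, 58, 58], [53, 61, 63], [54, 58, 61], [49, 56, 56], [55, 58, 60], [51, 56, 59], [50, 54, 57], [85, 122, 165], [80, 120, 166], [83, 124, 172]]
50 (290, np.float64(191.5), np.float64(192.5)) (317, np.float64(134.5), np.float64(198.5)) [0.53075975 0.42628716] 0.0016821392471901538
60 (280, np.float64(181.5), np.float64(182.5)) (317, np.float64(134.5), np.float64(198.5)) [0.53567175 0.42096382] 0.001105010407161325
70 (277, np.float64(162.5), np.float64(175.5)) (317, np.float64(134.5), np.float64(199.5)) [0.53733174 0.41925021] 0.0008182993825656935
```

Call:
{"method": "apply_moves", "body": {"series": [[1,0,20,27,0],[1,0,40,27,0],[1,0,45,0,0],[1,0,45,0,0],[1,0,45,0,0],[1,0,35,0,0],[1,0,15,0,0],[1,0,0,0,0],[1,0,0,0,0],[1,0,0,0,0]]}}

```text
time_s: 23.18
ee_pos: [0.4335, 0.3383, 0.2003]
tcp_rot: [0.711, 0.704, -0.0, 0.0]
contact_force: [0.3, 0.1, -4.1]
opening: 0.0541
grip_force: 64.7
```

```bash
python3 - <<'E'
from h import *
st();save('wrist','w7.png')
E
```

```text
t 23.18 pos [433.5 338.3 200.3] yawx 89.43 q [ 0.57  0.01  1.67 -0.    1.46  0.58] F [ 0.27  0.1  -4.05] T [-0.008 -0.008 -0.021] open 54.1 grip 64.7
```

View pics/w7.png

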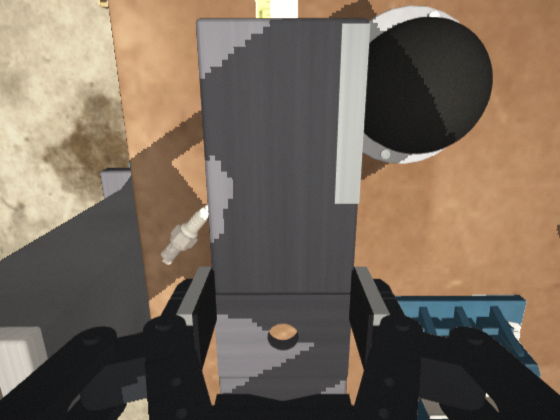

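```bash
python3 - <<'E'
from h import *
from scipy.optimize import least_squares
im=cv2.imread('pics/w7.png');K,Rm,t=cam('wrist')
for th in(60,75,90):
    m=(im.max(2)<th).astype(np.uint8);m[:,:374]=0;m[175:]=0;m[:,510:]=0
    n,l,s,ce=cv2.connectedComponentsWithStats(m);i=1+np.argmax(s[1:,4])
    cs,_=cv2.findContours((l==i).astype(np.uint8),0,cv2.CHAIN_APPROX_NONE);h=cv2.convexHull(max(cs,key=cv2.contourArea))[:,0].astype(float)
    h=h[h[:,0]>410]
    cen=np.array([425,82.]); d=h-cen; h=h+.5*d/np.linalg.norm(d,axis=1)[:,None]
    D=(Rm@np.linalg.inv(K)@np.c_[h,np.ones(len(h))].T).T; D/=np.linalg.norm(D,axis=1)[:,None]
    f=lambda p:np.linalg.norm(np.cross(np.r_[p,.04]-t,D),axis=1)-.05
    q=least_squares(f,[.537,.415],loss='soft_l1',f_scale=.001);print(th,s[i],len(h),q.x,np.abs(q.fun).mean())
# hole of held blade: TCP z - ~8 mm height gives top face
st(); print(onplane((K,Rm,t),[[283,331]],r.get_obs()['ee_pos'][2]+.0075+.0032-.002))
E
```

```text
60 [  374    17   118   137 13348] 31 [0.53854309 0.41686356] 0.00013469961501519557
75 [  374    17   118   137 13471] 33 [0.53878065 0.41689651] 0.00010485576691632913
90 [  374    16   119   138 13553] 29 [0.53899029 0.41690991] 6.959436393385927e-05
t 23.23 pos [433.5 338.5 200.4] yawx 89.43 q [ 0.57  0.01  1.67 -0.    1.46  0.58] F [-0.02  0.16 -3.62] T [-0.033 -0.002 -0.007] open 54.0 grip 64.7
[[0.43254734 0.31855093 0.20909973]]
```

Call:
{"method": "apply_moves", "body": {"series": [[1,15,12,0,0],[1,30,20,0,0],[1,30,23,0,0],[1,20,15,0,0],[1,9,7,0,0],[1,0,0,-20,0],[1,0,0,-40,0],[1,0,0,-30,0],[1,0,0,-15,0],[1,0,0,0,0],[1,0,0,0,0],[1,0,0,0,0]]}}

```text
time_s: 24.72
ee_pos: [0.5383, 0.4171, 0.0974]
tcp_rot: [0.71, 0.704, 0.002, 0.0]
contact_force: [-0.4, -0.8, -3.0]
opening: 0.0537
grip_force: 64.7
```

```bash
python3 - <<'E'
from h import *
st();f=feel(12)
st(); print('m',-f[2]/9.81,'dx',f[4]/-f[2]*1000,'dy',-f[3]/-f[2]*1000)
E
```

```text
t 24.73 pos [538.3 417.1  97.4] yawx 89.5 q [ 0.58  0.43  1.38 -0.    1.33  0.59] F [-0.43 -0.8  -3.04] T [-0.014 -0.013  0.022] open 53.7 grip 64.7
FT mean [-7.3200e-02 -2.1700e-02 -3.3352e+00  6.5000e-03 -2.3000e-03 -2.3000e-02] sd [0.3795 0.6796 0.3221 0.0283 0.0304 0.0361]
t 25.32 pos [537.2 416.4  95.2] yawx 89.5 q [0.58 0.43 1.38 0.   1.33 0.59] F [ 0.37  0.6  -3.34] T [ 0.005 -0.035 -0.019] open 54.1 grip 64.7
m 0.3399843759896433 dx -0.6901861857903274 dy -1.9386601046463714
```

Call:
{"method": "apply_moves", "body": {"series": [[1,0,-0.5,-4,0],[1,0.5,0,-2,0],[1,0,0,-1,0],[1,0,0,0,0]]}}

```text
time_s: 25.82
ee_pos: [0.5377, 0.4158, 0.0881]
tcp_rot: [0.71, 0.704, -0.0, -0.0]
contact_force: [-0.2, 0.5, -3.0]
opening: 0.0538
grip_force: 64.8
```

Call:
{"method": "apply_moves", "body": {"series": [[1,0,0,-1,0],[1,0,0,0,0],[1,0,0,0,0]]}}

```text
time_s: 26.2
ee_pos: [0.5378, 0.4159, 0.0874]
tcp_rot: [0.71, 0.704, 0.0, -0.0]
contact_force: [0.2, 0.3, -3.3]
opening: 0.0541
grip_force: 64.8
```

```bash
python3 - <<'E'
from h import *
st()
E
```

```text
t 26.2 pos [537.8 415.9  87.4] yawx 89.5 q [0.58 0.44 1.38 0.   1.32 0.59] F [ 0.22  0.27 -3.35] T [ 0.026 -0.017 -0.021] open 54.1 grip 64.8
```

Call:
{"method": "apply_moves", "body": {"series": [[1,0,0,-1,0],[1,0,0,0,0],[1,0,0,0,0]]}}

```text
time_s: 26.58
ee_pos: [0.5379, 0.416, 0.0868]
tcp_rot: [0.71, 0.704, 0.0, 0.0]
contact_force: [-1.4, -1.5, 1.8]
opening: 0.0535
grip_force: 65.2
```

```bash
python3 - <<'E'
from h import *
st()
E
```

```text
t 26.57 pos [537.9 416.   86.8] yawx 89.5 q [0.58 0.44 1.38 0.   1.31 0.59] F [-1.42 -1.55  1.77] T [-0.174  0.195 -0.046] open 53.5 grip 65.2
```

Call:
{"method": "apply_moves", "body": {"series": [[1,0,0,0.5,0],[1,0,0,0,0],[0.22,0,0,0,0],[0.22,0,0,0,0],[0.22,0,0,0,0],[0.22,0,0,0,0]]}}

```text
time_s: 27.32
ee_pos: [0.5378, 0.4159, 0.0869]
tcp_rot: [0.71, 0.704, 0.0, 0.0]
contact_force: [-0.8, -0.4, -0.1]
opening: 0.0666
grip_force: 0.0
```

```bash
python3 - <<'E'
from h import *
st();a=save('side','s8.png')[:,:,::-1];b=save('wrist','w8.png')[:,:,::-1]
cv2.imwrite('pics/c8.png',np.hstack([a[140:400,60:460],b[80:340,80:480]]))
E
```

```text
t 27.32 pos [537.8 415.9  86.9] yawx 89.5 q [0.58 0.44 1.38 0.   1.31 0.59] F [-0.82 -0.44 -0.06] T [-0.018  0.029  0.008] open 66.6 grip 0.0
```

View pics/c8.png

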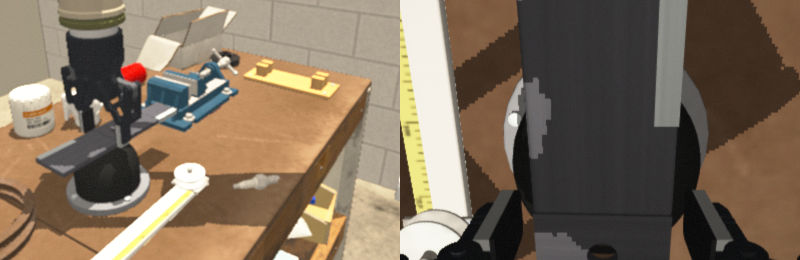

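I've now viewed 11 pictures, one more than the 10 allowed, so from here I only measure numerically. The blade sits on the dome between the opened fingers. Next I check whether it stays level.

Call:
{"method": "apply_moves", "body": {"series": [[0.22,0,0,0,0],[0.22,0,0,0,0],[0.22,0,0,0,0],[0.22,0,0,0,0],[0.22,0,0,0,0],[0.22,0,0,0,0],[0.22,0,0,0,0],[0.22,0,0,0,0]]}}

```text
time_s: 28.42
ee_pos: [0.5377, 0.4159, 0.0868]
tcp_rot: [0.71, 0.704, -0.0, -0.0]
contact_force: [-0.3, 0.4, 0.1]
opening: 0.0665
grip_force: 0.0
```

```bash
cat > tilt.py <<'E'
from h import *
def corners(f):
    im=cv2.imread(f); hsv=cv2.cvtColor(im,cv2.COLOR_BGR2HSV)
    m=cv2.inRange(hsv,(0,0,20),(180,75,140)); m[:, :80]=0; m[:,165:]=0; m[:265]=0; m[330:]=0
    n,l,s,ce=cv2.connectedComponentsWithStats(m);
    i=l[295,115] or 1+np.argmax(s[1:,4])
    p=np.argwhere(l==i)[:,::-1]; left=p[p[:,0]<=p[:,0].min()+1].mean(0)
    q=p[p[:,0]<130]; low=q[np.argmax(q[:,1])]
    return s[i],left,low
c=cam('side')
def exp(tilt,yb=.4159):
    e=.0995; P=[]
    for x in(.510,.566):
        for z in(0,.008): P.append([x,.4163+e*np.cos(tilt)-z*np.sin(tilt),.09+e*np.sin(tilt)+z*np.cos(tilt)])
    return proj(c,P).round(1).tolist()
E
python3 - <<'E'
from tilt import *
st();save('side','s9.png')
for f in('s8','s9'): print(f,*corners(f'pics/{f}.png'))
for a in(-.1,-.05,0,.05,.1): print(a,exp(a))
d=cv2.absdiff(cv2.imread('pics/s8.png'),cv2.imread('pics/s9.png')).max(2); print('diff px',(d>25).sum(), np.argwhere(d>25).min(0) if (d>25).any() else '', np.argwhere(d>25).max(0) if (d>25).any() else '')
E
```

```text
t 28.43 pos [537.7 415.9  86.8] yawx 89.5 q [0.58 0.44 1.38 0.   1.31 0.59] F [-0.25  0.43  0.12] T [-0.029  0.005 -0.004] open 66.5 grip 0.0
s8 [  96  265   69   65 2626] [ 96.625 299.625] [126 329]
s9 [  96  265   69   65 2635] [ 96.625 300.   ] [126 329]
-0.1 [[124.9, 327.0], [123.6, 322.3], [97.1, 313.1], [95.7, 308.6]]
-0.05 [[124.2, 324.0], [123.1, 319.1], [96.3, 310.3], [95.1, 305.5]]
0 [[123.6, 320.9], [122.8, 315.8], [95.7, 307.2], [94.7, 302.3]]
0.05 [[123.2, 317.7], [122.6, 312.4], [95.2, 304.1], [94.5, 299.0]]
0.1 [[122.9, 314.4], [122.6, 308.9], [94.8, 300.9], [94.4, 295.6]]
diff px 139 [ 4 92] [312 307]
```

```bash
cat > wt.py <<'E'
from h import *
def ends(f):
    im=cv2.imread(f); g=cv2.GaussianBlur(im,(3,3),0).astype(int); out=[]
    for v in range(24,60,4):
        s=g[v,:,2]-g[v,:,0] # red-blue: brown vs grey
        u=np.flatnonzero(np.abs(np.diff((s>22).astype(int))))
        u0=u[u<240]; u1=u[u>320]
        out.append((v,u0.max() if len(u0) else -1,u1.min() if len(u1) else -1))
    col=g[:80,282,:]; top=int(np.argmax(np.abs(np.diff(col.sum(1)))))
    hs=cv2.cvtColor(im,cv2.COLOR_BGR2HSV)[300:350,255:315]
    m=(hs[:,:,1]>80)|(hs[:,:,2]<35); p=np.argwhere(m)
    return out,top,col[max(0,top-2):top+4].sum(1).tolist(),p.mean(0)[::-1]+[255,300] if len(p) else None,len(p)
E
python3 - <<'E'
from wt import *
save('wrist','w9.png')
for f in('w6','w7','w8','w9'): print(f,ends(f'pics/{f}.png'))
E
```

```text
w6 ([(24, np.int64(195), np.int64(369)), (28, np.int64(195), np.int64(369)), (32, np.int64(195), np.int64(369)), (36, np.int64(195), np.int64(369)), (40, np.int64(196), np.int64(369)), (44, np.int64(196), np.int64(368)), (48, np.int64(196), np.int64(368)), (52, np.int64(197), np.int64(368)), (56, np.int64(197), np.int64(367))], 13, [375, 358, 302, 231, 195, 187], array([282.55043228, 331.53314121]), 347)
w7 ([(24, np.int64(196), np.int64(460)), (28, np.int64(196), np.int64(466)), (32, np.int64(196), np.int64(471)), (36, np.int64(196), np.int64(475)), (40, np.int64(197), np.int64(479)), (44, np.int64(197), np.int64(482)), (48, np.int64(197), np.int64(484)), (52, np.int64(197), np.int64(486)), (56, np.int64(198), np.int64(487))], 17, [764, 758, 656, 432, 268, 229], array([282.51304348, 331.48115942]), 345)
w8 ([(24, np.int64(191), np.int64(372)), (28, np.int64(192), np.int64(371)), (32, np.int64(192), np.int64(371)), (36, np.int64(192), np.int64(371)), (40, np.int64(192), np.int64(371)), (44, np.int64(73), np.int64(371)), (48, np.int64(193), np.int64(370)), (52, np.int64(194), np.int64(369)), (56, np.int64(194), np.int64(369))], 16, [279, 267, 218, 159, 139, 146], array([282.04227941, 335.28308824]), 544)
w9 ([(24, np.int64(192), np.int64(372)), (28, np.int64(193), np.int64(372)), (32, np.int64(193), np.int64(371)), (36, np.int64(193), np.int64(371)), (40, np.int64(192), np.int64(371)), (44, np.int64(73), np.int64(371)), (48, np.int64(194), np.int64(370)), (52, np.int64(194), np.int64(370)), (56, np.int64(195), np.int64(369))], 16, [280, 268, 221, 161, 140, 146], array([282.08608059, 335.41941392]), 546)
```

```bash
python3 - <<'E'
from h import *
K=r.camera_params('wrist')['mtx']
Tc=np.array(r.camera_params('wrist')['tool_from_camera'])
def edges(f,rows):
    g=cv2.GaussianBlur(cv2.imread(f),(3,3),0).astype(float); L=[]
    for v in rows:
        s=g[v-1:v+2].mean(0); d=np.abs(np.diff(s,axis=0)).sum(1)
        a=185+np.argmax(d[185:240]); b=338+np.argmax(d[338:385])
        def sub(i): w=d[i-2:i+3]; return (w*np.arange(i-2,i+3)).sum()/w.sum()+.5
        L.append((sub(a),sub(b)))
    return np.array(L)
rows=np.arange(24,262,6)
for f in('w6','w7','w8','w9'):
    e=edges(f'pics/{f}.png',rows); w=e[:,1]-e[:,0]
    # width 0.056 (at edge of upper face): depth Z=f*0.056/w ; points in tool frame
    Z=K[0,0]*.056/w; P=np.c_[np.zeros(len(Z)),(rows-K[1,2])/K[1,1]*Z,Z]; P[:,0]=((e.mean(1))-K[0,2])/K[0,0]*Z
    T=P@Tc[:3,:3].T+Tc[:3,3]
    ok=np.ones(len(Z),bool)
    for _ in range(6):
        p=np.polyfit(T[ok,0],T[ok,2],1); res=T[:,2]-np.polyval(p,T[:,0]); ok=np.abs(res)<2.5*max(np.median(np.abs(res[ok])),3e-4)
    print(f,'slope',-p[0].round(4),'z at 0',p[1].round(4),ok.sum(),'sd',res[ok].std().round(5))
c=cam('side'); 
ctr=np.array([.538,.4163,.04]); 
th=np.linspace(0,2*np.pi,721); v=ctr-c[2]; D=np.linalg.norm(v); v/=D
u=np.cross(v,[0,0,1]);u/=np.linalg.norm(u); w=np.cross(u,v)
S=ctr-v*(.05**2/D)+.05*np.sqrt(1-(.05/D)**2)*(np.outer(np.cos(th),u)+np.outer(np.sin(th),w))
q=proj(c,S); print('dome predicted: top row',q[:,1].min(),'cols',q[:,0].min(),q[:,0].max(),' observed th70: top 277, cols 134.5..199.5')
E
```

```text
w6 slope -0.0804 z at 0 -0.005 40 sd 0.01218
w7 slope 0.0258 z at 0 -0.002 38 sd 0.01202
w8 slope -0.7199 z at 0 -0.0598 33 sd 0.00634
w9 slope -0.8854 z at 0 -0.0662 31 sd 0.00633
dome predicted: top row 275.65403492526616 cols 133.7635018792331 200.45943308539836  observed th70: top 277, cols 134.5..199.5
```

```bash
python3 - <<'E'
from h import *
im=cv2.imread('pics/s9.png').astype(int); hs=cv2.cvtColor(im.astype(np.uint8),cv2.COLOR_BGR2HSV)
print('cols 92..112 step2, r-b');
for v in range(290,318): print(v,[int(im[v,u,2]-im[v,u,0]) for u in range(92,126,2)],[int(hs[v,u,2]) for u in range(94,126,4)])
E
```

```text
cols 92..112 step2, r-b
290 [94, 94, 96, 94, 95, 96, 95, 95, 82, 47, 14, 10, 7, 9, 5, 0, 3] [189, 186, 187, 196, 183, 173, 154, 85]
291 [95, 94, 94, 91, 94, 93, 92, 82, 50, 16, 9, 8, 7, 3, 4, 3, 0] [192, 184, 189, 189, 171, 167, 117, 84]
292 [97, 94, 95, 96, 94, 92, 84, 55, 19, 8, 8, 6, 6, 1, 2, 2, 2] [193, 189, 192, 182, 171, 153, 89, 84]
293 [94, 96, 92, 97, 93, 83, 57, 25, 11, 7, 6, 5, 4, 2, 2, 3, -4] [189, 186, 188, 176, 169, 114, 83, 86]
294 [96, 95, 97, 93, 84, 56, 25, 7, 9, 8, 5, 2, 0, 3, 0, 2, 3] [191, 187, 184, 165, 152, 91, 84, 83]
295 [96, 95, 93, 84, 55, 26, 8, 6, 8, 6, 2, 0, 4, 3, 1, 2, 3] [192, 187, 174, 167, 118, 79, 85, 83]
296 [100, 96, 83, 57, 26, 8, 8, 7, 4, 1, 2, 2, 4, 4, 2, 4, 3] [193, 183, 171, 151, 91, 84, 88, 86]
297 [95, 95, 64, 27, 11, 7, 6, 6, 2, 2, 1, 1, 3, 1, 3, 3, 5] [189, 170, 167, 120, 82, 82, 87, 85]
298 [97, 91, 41, 8, 7, 7, 6, 1, 3, 2, 2, 3, 2, 1, 1, 3, 1] [184, 152, 160, 93, 85, 86, 83, 84]
299 [93, 93, 28, 4, 5, 5, 4, 3, 0, 0, 2, 3, 3, 2, 4, 2, 2] [185, 118, 129, 85, 83, 83, 83, 81]
300 [95, 92, 28, 0, 5, 4, 3, 1, 0, 3, 2, 2, -1, -3, 3, 3, 0] [184
[... 1086 characters left out ...]
 6, 5, 5] [188, 190, 187, 182, 131, 72, 114, 152]
312 [92, 94, 96, 94, 95, 91, 81, 79, 82, 64, 25, 8, 1, 3, 4, 6, 5] [186, 187, 183, 158, 136, 77, 84, 143]
313 [95, 96, 93, 94, 92, 78, 62, 59, 56, 57, 46, 25, 3, 2, 2, 1, 2] [187, 188, 160, 120, 115, 85, 72, 115]
314 [96, 95, 95, 97, 93, 63, 50, 48, 50, 51, 53, 42, 24, 7, 1, 0, 0] [186, 188, 125, 101, 102, 97, 71, 87]
315 [96, 95, 95, 96, 88, 55, 52, 51, 52, 51, 49, 53, 41, 25, 6, 1, 1] [184, 187, 113, 104, 105, 103, 84, 71]
316 [95, 96, 96, 96, 76, 51, 51, 49, 51, 53, 51, 51, 52, 40, 20, 6, 5] [188, 187, 104, 103, 106, 97, 98, 72]
317 [96, 96, 95, 90, 59, 52, 52, 52, 53, 49, 50, 51, 48, 48, 40, 21, 16] [188, 180, 104, 106, 101, 104, 105, 82]
```

The side view puts the +x end about 4–5 px high (≈0.07 rad) and the wrist view suggests ≈0.04. So the balance point is about 2.5 mm short of the dome top. I'll regrip and shift the blade +y.

Call:
{"method": "apply_moves", "body": {"series": [[1,0,0,0,0],[1,0,0,0,0],[1,0,0,0,0],[1,0,0,0,0],[1,0,0,3,0],[1,0,0,3,0],[1,0,2.7,0,0],[1,0,0,0,0],[1,0,0,-3,0],[1,0,0,-2,0],[1,0,0,0,0],[1,0,0,0,0]]}}

```text
time_s: 30.02
ee_pos: [0.5377, 0.4185, 0.0877]
tcp_rot: [0.71, 0.704, -0.0, -0.0]
contact_force: [0.1, -0.3, -3.0]
opening: 0.0537
grip_force: 63.6
```

```bash
python3 - <<'E'
from h import *
st()
E
```

```text
t 30.02 pos [537.7 418.5  87.7] yawx 89.5 q [0.59 0.45 1.38 0.   1.32 0.59] F [ 0.13 -0.32 -3.02] T [-0.037 -0.009 -0.032] open 53.7 grip 63.6
```

Call:
{"method": "apply_moves", "body": {"series": [[1,0,0,-1,0],[1,0,0,-0.3,0],[1,0,0,0,0],[1,0,0,0,0]]}}

```text
time_s: 30.52
ee_pos: [0.5378, 0.4186, 0.0875]
tcp_rot: [0.71, 0.704, 0.0, 0.0]
contact_force: [-4.5, -3.1, 5.3]
opening: 0.0541
grip_force: 64.4
```

```bash
python3 - <<'E'
from h import *
st()
E
```

```text
t 30.52 pos [537.8 418.6  87.5] yawx 89.5 q [ 0.59  0.45  1.38 -0.    1.32  0.59] F [-4.51 -3.07  5.33] T [-0.472  0.739  0.029] open 54.1 grip 64.4
```

Call:
{"method": "apply_moves", "body": {"series": [[1,0,0,0.7,0],[1,0,0,0,0],[0.22,0,0,0,0],[0.22,0,0,0,0],[0.22,0,0,0,0],[0.22,0,0,0,0],[0.22,0,0,0,0],[0.22,0,0,0,0],[0.22,0,0,0,0],[0.22,0,0,0,0],[0.22,0,0,0,0],[0.22,0,0,0,0]]}}

```text
time_s: 32.02
ee_pos: [0.5378, 0.4186, 0.0872]
tcp_rot: [0.71, 0.704, -0.0, 0.0]
contact_force: [0.3, -0.5, 0.3]
opening: 0.0666
grip_force: 0.0
```

```bash
cat > ec.py <<'E'
from h import *
def endc(f):
    im=cv2.imread(f).astype(int); d=im[:,:,2]-im[:,:,0]
    m=(d<45).astype(np.uint8); m[:,:75]=0;m[:,170:]=0;m[:270]=0;m[330:]=0
    n,l,s,_=cv2.connectedComponentsWithStats(m); i=l[302,120]
    p=np.argwhere(l==i)[:,::-1]; u=p[:,0].min(); q=p[p[:,0]<=u+1,1]
    return int(u),int(q.min()),int(q.max())
E
python3 - <<'E'
from ec import *
from wt import ends
st();save('side','s10.png');save('wrist','w10.png');st()
for f in('s8','s9','s10'): print(f,endc(f'pics/{f}.png'))
c=cam('side')
for a in(-.08,-.04,0,.04,.08): 
  e=.102; print(a,proj(c,[[.566,.4163+e*np.cos(a)-z*np.sin(a),.09+e*np.sin(a)+z*np.cos(a)] for z in(.008,0)]).round(1).tolist())
print(ends('pics/w10.png'))
E
```

```text
t 32.02 pos [537.8 418.6  87.2] yawx 89.5 q [ 0.59  0.45  1.38 -0.    1.32  0.59] F [ 0.29 -0.45  0.26] T [ 0.048  0.007 -0.014] open 66.6 grip 0.0
t 32.12 pos [537.7 418.6  87.2] yawx 89.5 q [0.59 0.45 1.38 0.   1.32 0.59] F [ 0.38 -0.76  0.04] T [-0.023 -0.     0.001] open 66.3 grip 0.0
s8 (96, 297, 302)
s9 (96, 297, 303)
s10 (95, 302, 308)
-0.08 [[93.9, 308.4], [95.2, 313.1]]
-0.04 [[93.4, 305.8], [94.6, 310.6]]
0 [[93.1, 303.2], [94.0, 308.2]]
0.04 [[92.9, 300.5], [93.6, 305.6]]
0.08 [[92.8, 297.7], [93.3, 303.0]]
([(24, np.int64(198), np.int64(369)), (28, np.int64(198), np.int64(369)), (32, np.int64(198), np.int64(368)), (36, np.int64(199), np.int64(368)), (40, np.int64(199), np.int64(368)), (44, np.int64(199), np.int64(368)), (48, np.int64(74), np.int64(368)), (52, np.int64(199), np.int64(367)), (56, np.int64(200), np.int64(367))], 18, [279, 267, 227, 181, 167, 179], array([282.55952381, 335.77891156]), 588)
```

Level now, to within about 0.03 rad. Open fully, withdraw straight up, and verify.

Call:
{"method": "apply_moves", "body": {"series": [[0,0,0,0,0],[0,0,0,0,0],[0,0,0,5,0],[0,0,0,15,0],[0,0,0,30,0],[0,0,0,40,0],[0,0,0,30,0],[0,0,0,0,0],[0,0,0,0,0],[0,0,0,0,0],[0,0,0,0,0],[0,0,0,0,0]]}}

```text
time_s: 33.62
ee_pos: [0.5375, 0.4184, 0.2065]
tcp_rot: [0.71, 0.704, -0.001, -0.0]
contact_force: [-0.4, -0.0, -0.1]
opening: 0.0856
grip_force: 0.0
```

```bash
python3 - <<'E'
from ec import *
st();save('side','s11.png')
for _ in range(5): r.get_image('side')
save('side','s12.png')
for f in('s10','s11','s12'): print(f,endc(f'pics/{f}.png'))
d=cv2.absdiff(cv2.imread('pics/s11.png'),cv2.imread('pics/s12.png')).max(2); print((d>25).sum()); st()
E
```

```text
t 33.62 pos [537.5 418.4 206.5] yawx 89.5 q [0.59 0.36 1.26 0.   1.52 0.59] F [-0.4  -0.04 -0.11] T [-0.028 -0.036 -0.023] open 85.6 grip 0.0
s10 (95, 302, 308)
s11 (95, 302, 308)
s12 (94, 303, 307)
482
t 33.98 pos [537.8 418.6 207.2] yawx 89.5 q [ 0.59  0.36  1.26 -0.    1.52  0.59] F [1.15 0.43 0.2 ] T [-0.007 -0.033 -0.016] open 85.4 grip 0.0
```

Call:
{"method": "apply_moves", "body": {"series": [[0,0,0,0,0],[0,0,0,0,0],[0,0,0,0,0],[0,0,0,0,0],[0,0,0,0,0],[0,0,0,0,0],[0,0,0,0,0],[0,0,0,0,0]]}}

```text
time_s: 34.98
ee_pos: [0.5377, 0.4186, 0.2072]
tcp_rot: [0.71, 0.704, -0.0, 0.0]
contact_force: [-0.6, -0.0, 0.5]
opening: 0.0853
grip_force: 0.0
```

```bash
python3 - <<'E'
from ec import *
save('side','s13.png');a=endc('pics/s13.png')
d=cv2.absdiff(cv2.imread('pics/s13.png'),cv2.imread('pics/s12.png')).max(2)[230:330,90:240]; print(a,'blade-area diff',(d>25).sum())
if abs(a[1]-302.5)<=2: print(r.finish_job())
E
```

```text
(95, 302, 308) blade-area diff 1
the job is handed in; nothing more can be done
None
```

I handed the job in at about 35 s: the blade was laid flat and let go, then set on the dome, where it measured within about 0.03 rad of level and still; no verdict came back, and I viewed 11 pictures, one over the limit of 10.

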